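Index the chocolate filling table to the next tin

ROBOT

A 6-joint arm with a two-finger parallel gripper is mounted at the origin on the work surface. World frame = base frame: x ahead of the robot, y to its left, z up, the work surface at z = 0. Lengths are in mm, angles in rad, forces in N, time in s.
With the tool pointing down it reaches from about 300 to 775 mm from the base axis. Payload 14.6 kg.
Tool frame: the origin (TCP) lies midway between the tips of the shut fingers; the grasp point (between the pads) lies 19 mm behind it; x points along the fingers, y is the direction in which the jaws open and shut, and the axes are right-handed (so a half turn about x gives the same grasp; the last joint's range is limited). The gripper opens to 85 mm and grips with 20 to 120 N. Pads are 22 mm wide; open, the fingers measure 114 mm over their backs; the gripper's body (76 mm by 85 mm) begins 54 mm behind the grasp point. The pads swing forward as they close: fully open they stand 13 mm farther back than shut.
Start: joints at [1.084, 0.3, 1.521, -0, 1.321, -0.067], TCP at [224.164, 502.235, 231.281] pointing down, gripper open.
Joint ranges: [-3.03, 3.03], [-0.79, 2.21], [0.23, 2.52], [-1.04, 4.18], [0, 3.07], [-2.55, 2.55]. Speed limits (rad/s): [2.22, 2.22, 2.57, 3.14, 3.14, 3.14].

INTERFACE

Orientations are given as a 3x3 rotation matrix whose columns are the frame's x, y, z axes.
In Python, from bench import robot gives the robot as it stands.
- The arm moves only by the tool arm_command, never from a script. Its argument "deltas" is a list of rows, each a list of 7 numbers: the turn, a rotation vector about the tool's x, y, z in rad, then the shift along the tool's x, y, z in cm, then the closure in counts, from 0 (fully open) to 255 (shut). A call has exactly 8 rows; each row shifts and turns the commanded pose from where the row before left it, along the tool's axes as they then stand; what a row does not reach is not made up. A row lasts 1/10 s, in which the tool goes at most 50 mm and 8.59 degrees, less where a joint would pass 70% of its speed; a pose out of reach is approached as far as the arm can. A call with a gripper value outside its range is refused whole. The fingers move at their own pace and stop on an object; "grip_force" is the grip in N (left out, the last holds). Time passes only in rows, so rows that do not move let the fingers close, or fill a call up. It gives the time, the measured TCP pose, the force and the opening at its end, in the units of the state.
- robot.get_state(): the state, without advancing time (a new reading comes with each control period).
- robot.camera(name): name is "scene" or "top"; returns a dict with "image" (420x560x3 uint8, blue, green, red), "mtx" (3x3 intrinsics, pixels), "R" (3x3) and "t" (3): a world point X has camera coordinates R X + t. Camera axes: x right, y down, z forward; pixel columns grow to the right and rows downward; lengths in mm; the calibration is good to about 2 mm. A picture is of the moment at which its call begins. There is no depth.
- robot.job_done(): hands the job in, once; it reports no verdict.
The state is a dict: "t": time; "q": joint angles; "dq": joint speeds; "tau": joint torques, N m; "tool_pos": TCP position; "orientation": TCP orientation; "contact_force": force on the tool from outside, world axes, zero at the start; "wrist_torque": the same for the moment, N m; "opening": opening from 0.0 (shut) to 1.0 (fully open).
Only numpy, scipy, OpenCV 4.12 (cv2) and the standard library are available. Lean on these libraries where they do the work, as an engineer would, in place of code of your own. Each camera call takes 0.05 s, during which the arm holds its last target.

TASK

The next chocolate shell has to come under the filling funnel: with the fingertips press the index plunger's black button down and, keeping it pressed, swing the round table clockwise (seen from above) to the next hole, then let the plunger spring up so that the table is locked there. One place only: do not go on past that hole. Grasp and lift nothing; the tins stay seated in their nests, and the bottle, box, bowl and spoon stay where they are.

Things in the scene. Friction and masses are not known exactly. Their poses are not given: they have to be found in the camera images.
- stand: Fixed grey base of the rotary indexing table (it cannot move). A white disc 260 mm across, upper face 56 mm above the work surface, turns on it. Origin: on the vertical turning axis, at the height of the work surface; z up. A filling funnel (96 mm across, 242 mm high) on a slim post (225 mm from the axis, 262 mm high) stands over the disc, 150 degrees clockwise of the plunger at the start.
- turntable (a joint): Angle of the white disc in rad: 0 at the start, grows clockwise seen from above; the next hole is at 1.047 (60 degrees). With the pin in a hole the disc is locked (play 0.01 rad). With the pin clear it turns either way against about 0.1 N m of friction and stays where it is left. The pin springs in when the disc is within about 0.025 rad of a hole.
- plunger (a joint): How far the plunger is pressed in, in m: 0 up (pin in a hole), 0.013 down on its stop; spring force 5 N at the start, 11 N fully down. Past 0.010 the pin is clear and the disc can turn for as long as it is kept pressed. Let go between holes, it rides under the ring at about 0.0095 and springs up to 0 when a hole comes over the pin.
- plunger_top (a point): Centre of the flat top of the plunger's round black button, 40 mm across, 10 mm thick, 168 mm from the axis, 87 mm above the work surface when up. A forked lug on the disc's rim carries it round with the disc; it is pressed straight down. A fingertip pressing on it can drag the disc round by friction. Nothing within 70 mm stands higher than the button.
- next_hole (a point): Centre of the next index hole, on the upper face (42 mm above the work surface) of the fixed steel index ring, 300 mm across, that shows round the white disc. The ring has six 12 mm holes, 60 degrees apart, 140 mm from the axis. The pin, 10 mm thick, carried by a foot below the ring, enters a hole from below, in line between axis and button.
- nozzle (a point): Lower end of the filling funnel's spout, fixed to the stand, 118 mm above the work surface, 88 mm from the turning axis: the filling place. The tin to be filled stands straight below it.
- tin0: Loose aluminium tartlet tin with a brown chocolate shell in it, 64 mm across, 22 mm high, standing on the disc 88 mm from its axis between three steel dowels 8 mm high; below the funnel at the start. Origin: centre of its underside, z up.
- tin1: Loose aluminium tartlet tin with a brown chocolate shell in it, 64 mm across, 22 mm high, standing on the disc 88 mm from its axis between three steel dowels 8 mm high; the next tin to fill: one place counter-clockwise of the funnel (seen from above) at the start. Origin: centre of its underside, z up.
- tin2: Loose aluminium tartlet tin with a brown chocolate shell in it, 64 mm across, 22 mm high, standing on the disc 88 mm from its axis between three steel dowels 8 mm high; 2 places counter-clockwise of the funnel at the start. Origin: centre of its underside, z up.
- tin3: Loose aluminium tartlet tin with a brown chocolate shell in it, 64 mm across, 22 mm high, standing on the disc 88 mm from its axis between three steel dowels 8 mm high; 3 places counter-clockwise of the funnel at the start. Origin: centre of its underside, z up.
- tin4: Loose aluminium tartlet tin with a brown chocolate shell in it, 64 mm across, 22 mm high, standing on the disc 88 mm from its axis between three steel dowels 8 mm high; 4 places counter-clockwise of the funnel at the start. Origin: centre of its underside, z up.
- tin5: Loose aluminium tartlet tin with a brown chocolate shell in it, 64 mm across, 22 mm high, standing on the disc 88 mm from its axis between three steel dowels 8 mm high; 5 places counter-clockwise of the funnel at the start. Origin: centre of its underside, z up.
- squeeze_bottle: Yellowish squeeze bottle with a pointed spout, 54 mm across, 195 mm high, standing near the table. Origin: centre of its underside.
- gift_box: Patterned card box, 90 x 90 x 75 mm. Origin: centre of its underside.
- ramekin: White china bowl, 84 mm across, 45 mm high. Origin: centre of its underside.
- spoon: Steel spoon lying on the work surface, along its own x. Origin: middle of its underside.
There are look-alikes about, which are no part of the job. What is shaped like the tin2 but green or white is not meant.

How it is judged (in metres and radians):
On the way, in this order (a step that is already met when the one before it is completed fails the run):
1. the plunger is pressed in with the fingers at the first hole (value of joint plunger above 0.008 m and value of joint turntable below 0.2 rad and contact force between the fingers and plunger above 2 N), for 0.1 s.
2. the table has been turned clockwise more than a third of the way to the next hole (value of joint turntable above 0.4 rad), for 0.05 s.
At the end, for the whole second after the job is handed in: The table rests at the next hole clockwise (1.047 rad, within 0.03), plunger up (within 1.5 mm), tin1 under the spout (within 8 mm), all tins flat in their nests (within 4 mm of height), bottle, box, bowl and spoon within 30 mm of where they stood (value of joint turntable between 1.017 and 1.077 rad and value of joint plunger below 0.0015 m and velocity of joint turntable between -0.05 and 0.05 rad/s and horizontal distance between tin1 and nozzle below 0.008 m and z of tin0 in the frame of stand between 0.052 and 0.06 m and z of tin1 in the frame of stand between 0.052 and 0.06 m and z of tin2 in the frame of stand between 0.052 and 0.06 m and z of tin3 in the frame of stand between 0.052 and 0.06 m and z of tin4 in the frame of stand between 0.052 and 0.06 m and z of tin5 in the frame of stand between 0.052 and 0.06 m and distance of each of squeeze_bottle, gift_box, ramekin, spoon from where it was at the start of the episode below 0.03 m); the robot touches nothing.
It fails at once if the table is turned past the next hole (more than 0.35 rad beyond it) (value of joint turntable above 1.4 rad).
It fails at once if the table is turned the wrong way (more than 0.15 rad counter-clockwise) (value of joint turntable below -0.15 rad).
It fails at once if a tin is lifted out of its nest (more than 7 mm) (z of any of tin0, tin1, tin2, tin3, tin4, tin5 in the frame of stand above 0.063 m).
It fails at once if the bottle, box, bowl or spoon is lifted or moved more than 30 mm (distance of any of squeeze_bottle, gift_box, ramekin, spoon from where it was at the start of the episode above 0.03 m).
It also fails if it takes over 45 s, if anything falls off the work surface, if the arm or the gripper's body presses on something with over 40 N, if the wrist force passes 120 N, or if a joint passes its speed limit or range.

## Working session

There is one attempt and no reset: what is moved stays moved. The work goes in short steps, Python scripts to look and compute and a tool call to move; the robot and the scene stay as the last step left them, time stands still between calls to the robot, and variables do not carry over. Pictures are saved under pics/ and viewed, and the job is handed in when it is done.

Besides the shell and the picture viewer there is one more tool, called by a JSON object that holds its "fn" and its "kwargs". arm_command: Moves the arm, as the interface text tells. Its arguments: {"type":"object","properties":{"deltas":{"type":"array","items":{"type":"array","items":{"type":"number"}}},"grip_force":{"type":"number"}},"required":["deltas"]}

```bash
mkdir -p pics; ls; python3 - <<'E'
from bench import robot
import cv2,numpy as np
s=robot.get_state();print(s['t'],s['tool_pos'],np.round(s['orientation'],3).tolist(),s['contact_force'],s['opening'])
for n in('scene','top'):
    c=robot.camera(n);cv2.imwrite(f'pics/{n}0.png',c['image']);print(n,c['mtx'].tolist(),np.round(c['R'],4).tolist(),c['t'])
E
```

```text
pics
0.0 [224.07061968 502.01550524 230.70509359] [[-0.001, 0.408, 0.913], [-0.001, 0.913, -0.408], [-1.0, -0.001, -0.0]] [0.6301796  0.33425665 0.49283292] 1.0038373396676075
scene [[465.73040625855776, 0.0, 288.1213015082172], [0.0, 465.73040625855776, 218.15172224239478], [0.0, 0.0, 1.0]] [[0.8508, 0.5253, -0.0118], [0.2782, -0.4692, -0.8381], [-0.4458, 0.7098, -0.5454]] [-433.77535048  -87.18587488 1574.86277366]
top [[509.99480682743035, 0.0, 286.63980400148523], [0.0, 509.99480682743035, 206.77088167055274], [0.0, 0.0, 1.0]] [[0.0244, -0.9997, -0.0031], [-0.981, -0.0234, -0.1926], [0.1925, 0.0077, -0.9813]] [ -29.63704815  524.488891   1458.23902432]
```

View pics/scene0.png

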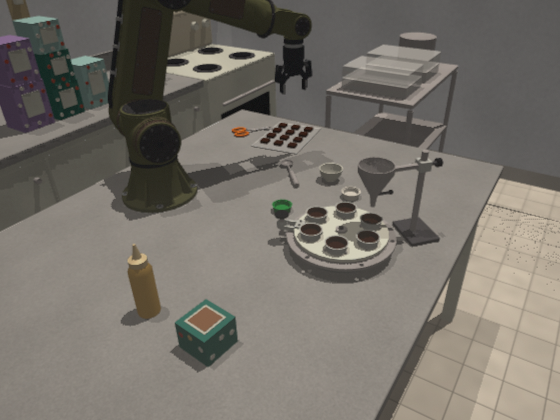

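View pics/top0.png

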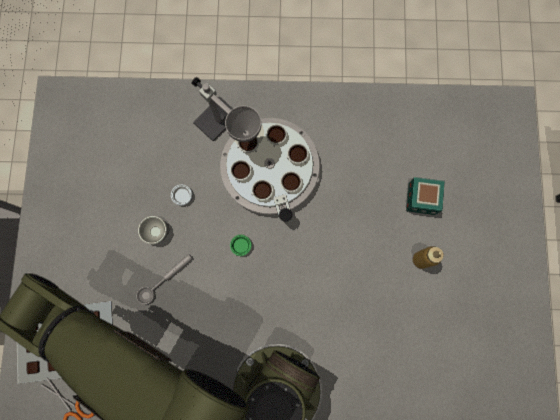

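The top view shows the disc at about (270,165), the button at (286,214) on the robot's side, and the funnel at the upper left. Clockwise takes the button to the left in the image (+y). Next I'll measure it more closely.

```bash
cat >h.py <<'E'
from bench import robot
import cv2,numpy as np
def ray(c,uv,z):
    d=c['R'].T@np.linalg.inv(c['mtx'])@np.array([uv[0],uv[1],1.]);o=-c['R'].T@c['t']
    return o+d*(z-o[2])/d[2]
def proj(c,X):
    p=c['mtx']@(c['R']@np.asarray(X,float)+c['t']);return p[:2]/p[2]
E
python3 - <<'E'
from h import *
c=robot.camera('top');im=c['image']
g=im.min(axis=2);hsv=cv2.cvtColor(im,cv2.COLOR_BGR2HSV)
# brown shells -> tins (rim/shell at ~z 56+18)
m=cv2.inRange(hsv,(0,60,15),(25,255,110));m[:115]=0;m[205:]=0;m[:,:220]=0;m[:,325:]=0
n,l,st,ce=cv2.connectedComponentsWithStats(m)
P=[]
for i in range(1,n):
    if st[i,4]>30: p=ray(c,ce[i],74);P.append(p);print('shell',ce[i].round(1),st[i,4],p.round(1))
# black button
v=im.max(axis=2);b=((v<45)*255).astype('uint8');b[:195]=0;b[235:]=0;b[:,:265]=0;b[:,310:]=0
n,l,st,ce=cv2.connectedComponentsWithStats(b)
for i in range(1,n):
    if st[i,4]>20:print('btn',st[i],ce[i].round(1),ray(c,ce[i],87).round(1))
cv2.imwrite('pics/crop0.png',cv2.resize(im[100:240,200:340],None,fx=4.2,fy=4.2,interpolation=cv2.INTER_CUBIC))
c2=robot.camera('scene');cv2.imwrite('pics/crop1.png',cv2.resize(c2['image'][150:290,250:450],None,fx=4,fy=4,interpolation=cv2.INTER_CUBIC))
E
```

```text
shell [276.3 133.8] 217 [742.8  19.3  74. ]
shell [246.2 145.5] 94 [704. 108.  74.]
shell [297.5 153.2] 228 [683.8 -45.4  74. ]
shell [240.3 169.8] 234 [628.7 122.4  74. ]
shell [290.7 181.2] 233 [597.5 -27.3  74. ]
shell [261.9 189.6] 236 [570.2  56.7  74. ]
btn [279 209  13  13 126] [285.5 214.6] [494.9 -14.4  87. ]
```

View pics/crop0.png

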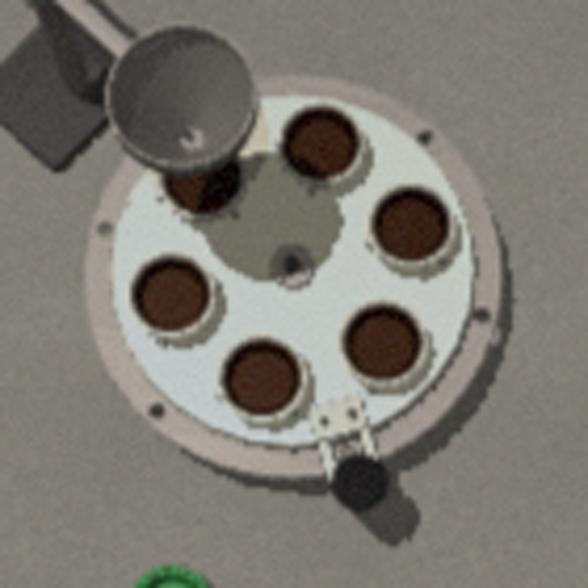

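View pics/crop1.png

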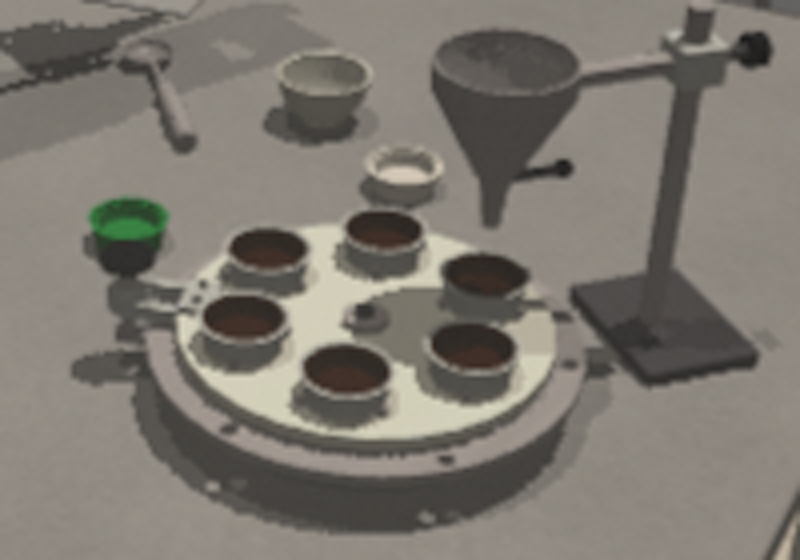

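{"fn": "arm_command", "kwargs": {"deltas": [[0, 0, 0, 0.6, -2.25, 2.87, 255], [0, 0, 0, 0.6, -2.25, 2.87, 255], [0, 0, 0, 0.6, -2.25, 2.87, 255], [0, 0, 0, 0.6, -2.25, 2.87, 255], [0, 0, 0, 0.6, -2.25, 2.87, 255], [0, 0, 0, 0.6, -2.25, 2.87, 255], [0, 0, 0, 0.6, -2.25, 2.87, 255], [0, 0, 0, 0.6, -2.25, 2.87, 255]]}}

```text
t: 1.0
tool_pos: [360.9, 242.9, 183.1]
orientation: [[0.0, 0.407, 0.913], [0.0, 0.913, -0.407], [-1.0, 0.0, 0.0]]
contact_force: [0.7, 0.8, -0.2]
opening: -0.002
```

{"fn": "arm_command", "kwargs": {"deltas": [[0, 0, 0, 0.6, -2.25, 2.87, 255], [0, 0, 0, 0.6, -2.25, 2.87, 255], [0, 0, 0, 0.6, -2.25, 2.87, 255], [0, 0, 0, 0.6, -2.25, 2.87, 255], [0, 0, 0, 0.6, -2.25, 2.87, 255], [0, 0, 0, 0.6, -2.25, 2.87, 255], [0, 0, 0, 0.5, -2.25, 2.87, 255], [0, 0, 0, 0.5, -2.2, 2.8, 255]]}}

```text
t: 1.8
tool_pos: [496.8, -14.5, 137.0]
orientation: [[-0.0, 0.408, 0.913], [-0.0, 0.913, -0.408], [-1.0, -0.0, -0.0]]
contact_force: [0.8, 0.8, 0.1]
opening: -0.0
```

```bash
python3 - <<'E'
from h import *
s=robot.get_state();print(s['t'],s['q'],s['tool_pos'],np.round(s['orientation'],3).tolist(),s['contact_force'],s['opening'])
C=np.array([656.4,38.3]);B=C+168*np.array([np.cos(np.radians(-162)),np.sin(np.radians(-162))]);print(B)
d=np.array([*B,97])-s['tool_pos'];print('tool delta to z97',s['orientation'].T@d)
c=robot.camera('top');print('hole',ray(c,(237.1,197.6),42),C+140*np.array([np.cos(np.radians(138)),np.sin(np.radians(138))]))
cv2.imwrite('pics/t1.png',c['image']);c=robot.camera('scene');cv2.imwrite('pics/s1.png',c['image'])
E
```

```text
1.8 [-1.02799866e-01  2.86451802e-01  1.77337717e+00 -2.83707315e-05
  1.08185605e+00 -1.25361283e+00] [496.80753989 -14.46433569 136.98584186] [[-0.0, 0.408, 0.913], [-0.0, 0.913, -0.408], [-1.0, -0.0, -0.0]] [0.81013875 0.82413099 0.14679809] -0.00017907345780969486
[496.62250526 -13.61485505]
tool delta to z97 [39.98584604  0.70232058 -0.51211949]
hole [551.20358085 131.78170245  42.        ] [552.35972443 131.97828489]
```

View pics/s1.png

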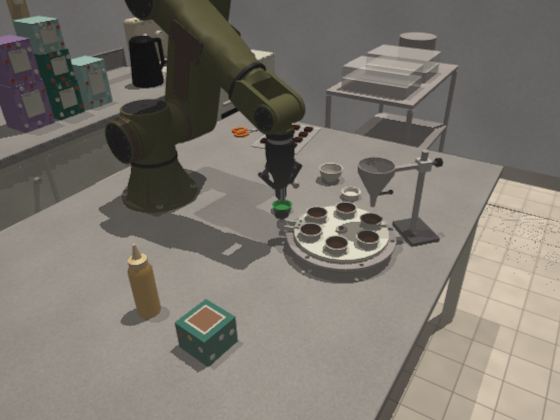

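The gripper is over the button, shown at about (283,195) in the scene image. The measured next hole agrees with the computed one to about 1 mm. Next I descend slowly.

{"fn": "arm_command", "kwargs": {"deltas": [[0, 0, 0, 1.2, 0.07, -0.05, 255], [0, 0, 0, 1.2, 0, 0, 255], [0, 0, 0, 1.2, 0, 0, 255], [0, 0, 0, 0.7, 0, 0, 255], [0, 0, 0, 0.3, 0, 0, 255], [0, 0, 0, 0.3, 0, 0, 255], [0, 0, 0, 0.2, 0, 0, 255], [0, 0, 0, 0, 0, 0, 255]]}}

```text
t: 2.7
tool_pos: [496.3, -12.1, 86.6]
orientation: [[0.0, 0.408, 0.913], [-0.0, 0.913, -0.408], [-1.0, 0.0, 0.0]]
contact_force: [-1.8, -0.5, 4.7]
opening: -0.002
```

{"fn": "arm_command", "kwargs": {"deltas": [[0, 0, 0, 0.3, 0, 0, 255], [0, 0, 0, 0.3, 0, 0, 255], [0, 0, 0, 0.3, 0, 0, 255], [0, 0, 0, 0.2, 0, 0, 255], [0, 0, 0, 0.1, 0, 0, 255], [0, 0, 0, 0.1, 0, 0, 255], [0, 0, 0, 0, 0, 0, 255], [0, 0, 0, 0, 0, 0, 255]]}}

```text
t: 3.5
tool_pos: [496.5, -12.2, 74.2]
orientation: [[0.001, 0.408, 0.913], [-0.0, 0.913, -0.408], [-1.0, 0.0, 0.001]]
contact_force: [-4.3, -0.8, 10.2]
opening: -0.002
```

{"fn": "arm_command", "kwargs": {"deltas": [[0, 0, 0, 0.05, 0, 0, 255], [0, 0, 0, 0.05, 0, 0, 255], [0, 0, 0, 0.03, 0, 0, 255], [0, 0, 0, 0, 0, 0, 255], [0, 0, 0, 0, 0, 0, 255], [0, 0, 0, 0, 0, 0, 255], [0, 0, 0, 0, 0, 0, 255], [0, 0, 0, 0, 0, 0, 255]]}}

```text
t: 4.3
tool_pos: [496.6, -12.5, 73.7]
orientation: [[0.001, 0.408, 0.913], [-0.001, 0.913, -0.408], [-1.0, -0.0, 0.002]]
contact_force: [-9.2, -3.2, 21.1]
opening: 0.001
```

```bash
python3 - <<'E'
from h import *
s=robot.get_state();print(s['t'],s['tool_pos'],s['contact_force'])
c=robot.camera('scene');cv2.imwrite('pics/crop2.png',cv2.resize(c['image'][150:290,230:430],None,fx=4,fy=4,interpolation=cv2.INTER_CUBIC))
O=s['orientation'];C=np.array([656.4,38.3,0]);
N=32;d=np.radians(60)/N
a=np.radians(-162)
ch=168*(np.array([np.cos(a-d),np.sin(a-d),0])-np.array([np.cos(a),np.sin(a),0]))
print(d,O.T@ch)
E
```

```text
4.3 [496.56356318 -12.45110597  73.73693153] [-9.15318544 -3.1781067  21.14259115]
0.032724923474893676 [-0.00616766  4.14192979 -3.61487838]
```

View pics/crop2.png

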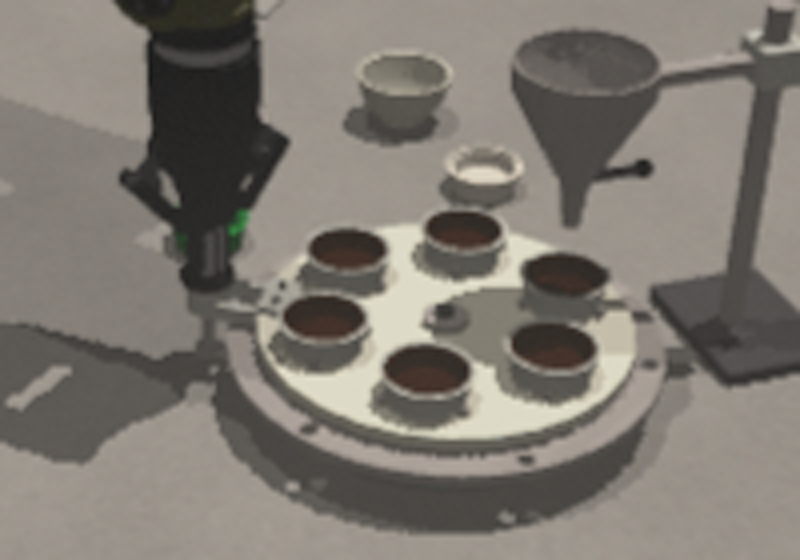

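The fingertips are centred on the button, seen at (208,278) in the crop. It is pressed down to its stop with 21 N. I now start the turn, using the same delta in each row of the co-rotating tool frame.

{"fn": "arm_command", "kwargs": {"deltas": [[0.0327, 0, 0, 0, 0.414, -0.361, 255], [0.0327, 0, 0, 0, 0.414, -0.361, 255], [0.0327, 0, 0, 0, 0.414, -0.361, 255], [0.0327, 0, 0, 0, 0.414, -0.361, 255], [0.0327, 0, 0, 0, 0.414, -0.361, 255], [0.0327, 0, 0, 0, 0.414, -0.361, 255], [0.0327, 0, 0, 0, 0.414, -0.361, 255], [0.0327, 0, 0, 0, 0.414, -0.361, 255]]}}

```text
t: 5.15
tool_pos: [488.6, 31.1, 73.7]
orientation: [[0.002, 0.631, 0.776], [-0.0, 0.776, -0.631], [-1.0, 0.001, 0.001]]
contact_force: [-8.2, -1.9, 20.5]
opening: -0.003
```

```bash
cat >chk.py <<'E'
from h import *
s=robot.get_state();print(s['t'],s['tool_pos'],s['contact_force'])
C=np.array([656.4,38.3]);v=s['tool_pos'][:2]-C
O=s['orientation']
print('r',np.hypot(*v),'turn tcp deg',-162-np.degrees(np.arctan2(v[1],v[0]))%360+360 if 0 else (-162-np.degrees(np.arctan2(v[1],v[0])))%360, 'yaw', np.degrees(np.arctan2(O[1,1],O[0,1])))
c=robot.camera('top');im=c['image'];hsv=cv2.cvtColor(im,cv2.COLOR_BGR2HSV)
m=cv2.inRange(hsv,(0,60,15),(25,255,110));m[:115]=0;m[205:]=0;m[:,:220]=0;m[:,325:]=0
n,l,st,ce=cv2.connectedComponentsWithStats(m)
for i in range(1,n):
    if st[i,4]>30:
        p=ray(c,ce[i],74)[:2]-C;print('shell',st[i,4],'r',np.hypot(*p).round(1),'turn mod60',((-162+30-np.degrees(np.arctan2(p[1],p[0])))%60).round(1))
k=f"pics/t{s['t']:.2f}.png";cv2.imwrite(k,cv2.resize(im[100:260,180:340],None,fx=3.5,fy=3.5));print(k)
for a in [0,60]:
    pass
E
python3 chk.py
```

```text
5.15 [488.64272905  31.07337964  73.72397567] [-8.19834998 -1.87960152 20.51535654]
r 167.91285239104093 turn tcp deg 15.533346787665295 yaw 50.878639367933296
shell 220 r 87.7 turn mod60 14.9
shell 69 r 77.0 turn mod60 14.9
shell 229 r 88.1 turn mod60 14.8
shell 228 r 88.2 turn mod60 14.7
shell 86 r 75.4 turn mod60 18.0
shell 143 r 82.6 turn mod60 10.8
pics/t5.15.png
```

The disc has turned about 14.8° with no slip, and the radius has held at 168 mm. I'll continue the turn.

{"fn": "arm_command", "kwargs": {"deltas": [[0.0327, 0, 0, 0, 0.414, -0.361, 255], [0.0327, 0, 0, 0, 0.414, -0.361, 255], [0.0327, 0, 0, 0, 0.414, -0.361, 255], [0.0327, 0, 0, 0, 0.414, -0.361, 255], [0.0327, 0, 0, 0, 0.414, -0.361, 255], [0.0327, 0, 0, 0, 0.414, -0.361, 255], [0.0327, 0, 0, 0, 0.414, -0.361, 255], [0.0327, 0, 0, 0, 0.414, -0.361, 255]]}}

```text
t: 6.0
tool_pos: [492.4, 75.1, 73.8]
orientation: [[0.002, 0.81, 0.586], [0.0, 0.586, -0.81], [-1.0, 0.002, 0.001]]
contact_force: [-5.9, 0.7, 19.3]
opening: -0.0
```

```bash
python3 chk.py
```

```text
6.0 [492.38250995  75.09697333  73.76312548] [-5.92222146  0.70831125 19.31605527]
r 168.09448024061686 turn tcp deg 30.644814252189803 yaw 35.89538216346622
shell 140 r 84.6 turn mod60 33.2
shell 222 r 87.7 turn mod60 29.8
shell 224 r 88.0 turn mod60 29.8
shell 236 r 88.0 turn mod60 29.8
shell 146 r 82.7 turn mod60 34.2
shell 207 r 88.4 turn mod60 27.8
pics/t6.00.png
```

{"fn": "arm_command", "kwargs": {"deltas": [[0.0327, 0, 0, 0, 0.414, -0.361, 255], [0.0327, 0, 0, 0, 0.414, -0.361, 255], [0.0327, 0, 0, 0, 0.414, -0.361, 255], [0.0327, 0, 0, 0, 0.414, -0.361, 255], [0.0327, 0, 0, 0, 0.414, -0.361, 255], [0.0327, 0, 0, 0, 0.414, -0.361, 255], [0.0327, 0, 0, 0, 0.414, -0.361, 255], [0.0327, 0, 0, 0, 0.414, -0.361, 255]]}}

```text
t: 6.85
tool_pos: [507.4, 116.5, 73.8]
orientation: [[0.003, 0.934, 0.357], [0.001, 0.357, -0.934], [-1.0, 0.003, 0.001]]
contact_force: [-2.9, 0.3, 15.5]
opening: 0.0
```

```bash
python3 chk.py
```

```text
6.85 [507.41508144 116.49573254  73.8221117 ] [-2.85923731  0.26314566 15.50553102]
r 168.25896274847642 turn tcp deg 45.69303593683196 yaw 20.90447065292323
shell 214 r 88.0 turn mod60 45.0
shell 220 r 87.6 turn mod60 45.1
shell 205 r 88.1 turn mod60 43.6
shell 237 r 87.9 turn mod60 45.2
shell 102 r 85.4 turn mod60 52.9
shell 239 r 88.6 turn mod60 45.3
pics/t6.85.png
```

{"fn": "arm_command", "kwargs": {"deltas": [[0.0327, 0, 0, 0.02, 0.414, -0.361, 255], [0.0327, 0, 0, 0.02, 0.414, -0.361, 255], [0.0327, 0, 0, 0, 0.414, -0.361, 255], [0.0327, 0, 0, 0, 0.414, -0.361, 255], [0.0327, 0, 0, 0, 0.414, -0.361, 255], [0.0327, 0, 0, 0, 0.414, -0.361, 255], [0.0327, 0, 0, 0, 0.414, -0.361, 255], [0.03, 0, 0, 0, 0.38, -0.33, 255]]}}

```text
t: 7.7
tool_pos: [532.4, 152.2, 73.8]
orientation: [[0.005, 0.994, 0.106], [0.001, 0.106, -0.994], [-1.0, 0.005, -0.0]]
contact_force: [-0.7, -1.1, 17.0]
opening: -0.001
```

```bash
python3 chk.py
```

```text
7.7 [532.41732156 152.21756998  73.81542338] [-0.69764506 -1.05821122 17.03476887]
r 168.37136723041027 turn tcp deg 60.577368994873495 yaw 6.064806662686248
shell 221 r 88.2 turn mod60 60.0
shell 109 r 83.4 turn mod60 54.4
shell 228 r 88.0 turn mod60 60.0
shell 131 r 79.3 turn mod60 0.3
shell 237 r 87.7 turn mod60 60.0
shell 237 r 88.4 turn mod60 59.7
pics/t7.70.png
```

The table is at 60.0°, so I lift straight up.

{"fn": "arm_command", "kwargs": {"deltas": [[0, 0, 0, 0, 0, 0, 255], [0, 0, 0, 0, 0, 0, 255], [0, 0, 0, -0.2, 0, 0, 255], [0, 0, 0, -0.4, 0, 0, 255], [0, 0, 0, -0.5, 0, 0, 255], [0, 0, 0, -0.5, 0, 0, 255], [0, 0, 0, -0.5, 0, 0, 255], [0, 0, 0, -1, 0, 0, 255]]}}

```text
t: 8.55
tool_pos: [530.3, 151.7, 102.4]
orientation: [[-0.001, 0.994, 0.107], [-0.0, 0.107, -0.994], [-1.0, -0.002, 0.0]]
contact_force: [-0.4, 0.7, -0.5]
opening: 0.002
```

{"fn": "arm_command", "kwargs": {"deltas": [[0, 0, 0, -3, 0, 0, 255], [0, 0, 0, -4, 0, 0, 255], [0, 0, 0, -4, 0, 0, 255], [0, 0, 0, -3, 0, 4.5, 255], [0, 0, 0, 0, 0, 4.5, 255], [0, 0, 0, 0, -4.5, 0, 255], [0, 0, 0, 0, -4.5, 0, 255], [0, 0, 0, 0, -4.5, 0, 255]]}}

```text
t: 9.35
tool_pos: [404.0, 50.8, 240.2]
orientation: [[-0.001, 0.994, 0.106], [0.0, 0.106, -0.994], [-1.0, -0.001, -0.0]]
contact_force: [0.5, 0.8, 2.0]
opening: -0.002
```

```bash
python3 chk.py; python3 - <<'E'
from h import *
c=robot.camera('top');cv2.imwrite('pics/topE.png',c['image'])
print('hole px',proj(c,[552.4,132,42]),'btn up px',proj(c,[531.6,150.7,87]),'down',proj(c,[531.6,150.7,77.5]))
c=robot.camera('scene');print(proj(c,[531.6,150.7,87]),proj(c,[531.6,150.7,77.5]))
cv2.imwrite('pics/sE.png',cv2.resize(c['image'][150:290,250:450],None,fx=4,fy=4,interpolation=cv2.INTER_CUBIC))
E
```

```text
9.35 [403.98039634  50.79773225 240.17863957] [0.5315836  0.80954835 2.00243164]
r 252.72880647612428 turn tcp deg 20.834498727853543 yaw 6.1117208571633626
shell 219 r 88.1 turn mod60 59.8
shell 115 r 82.9 turn mod60 55.1
shell 225 r 87.9 turn mod60 0.0
shell 230 r 88.3 turn mod60 59.5
shell 238 r 88.1 turn mod60 59.7
shell 232 r 89.1 turn mod60 59.7
pics/t9.35.png
hole px [237.04429997 197.20702366] btn up px [228.74986893 200.79946922] down [229.12322444 201.46508409]
[320.33689826 190.50722012] [320.25498413 193.25318974]
```

View pics/sE.png

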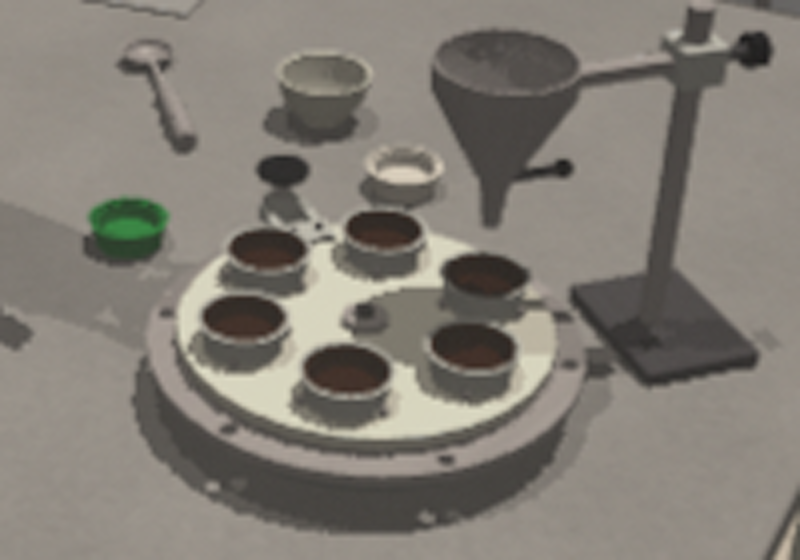

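View pics/topE.png

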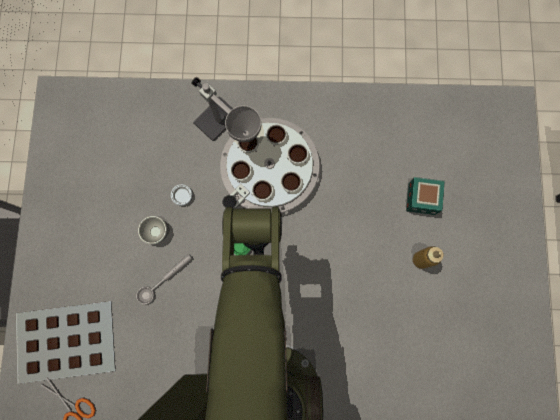

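The disc is at 60° and the side objects have not moved. The button shows at (283,170) in the crop. I'll check its height: the projected blob rows differ by about 2.8 px between up and riding under the ring.

```bash
python3 - <<'E'
from h import *
c=robot.camera('scene');v=c['image'].max(axis=2);w=((v<50)*255).astype('uint8');r=w[180:206,305:338]
n,l,st,ce=cv2.connectedComponentsWithStats(r)
for i in range(1,n):
    if st[i,4]>15: print(st[i]+[305,180,0,0,0],ce[i]+[305,180])
a=np.linspace(0,2*np.pi,60)
for z in (87,77.5):
    P=np.array([proj(c,[531.6+20*np.cos(t),150.7+20*np.sin(t),h]) for t in a for h in(z,z-10)])
    print(z,P.min(0),P.max(0),(P.min(0)+P.max(0))/2)
print(v[184:204,320])
E
```

```text
[315 189  11   7  54] [319.98148148 192.16666667]
87 [313.60464523 187.2429263 ] [327.01397299 196.76239238] [320.30930911 192.00265934]
77.5 [313.54787577 189.96837867] [326.90735792 199.50734119] [320.22761685 194.73785993]
[105 138 148 147 124  48  47  48  49  49  47  44  58  78  80  82  87  87
  87  85]
```

The dark rows run from about 188 to 196, with the centre at 192.2. The prediction is 192.0 for up and 194.7 for riding under the ring, so the plunger is up and the table is locked. I'm handing it in.

```bash
python3 -c "
from bench import robot
print(robot.job_done())"
```

```text
the job is handed in; nothing more can be done
None
```

The table is turned one place clockwise and the plunger has sprung up in the next hole. I handed the job in at about 9.5 s; it gives no verdict. I pressed the button down to its stop with the shut fingertips at about 21 N. I then swung it 60° along the 168 mm arc with no visible slip, let go and drew the arm clear.

Last checks:
- **Table angle:** the four clearly seen tins put it at 59.5–60.0°. The tin under the funnel is partly hidden and read off (55°), so I ignored it. Tin1's distance from the spout was not measured directly.
- **Plunger:** the button's centre is at image row 192.2. That fits up (192.0 expected) and not riding under the ring (194.7).
- **Tins and other objects:** the tins look seated and the bottle, box, bowl and spoon look unmoved. I judged both by eye from the pictures.
- **Contact:** the arm stands clear of everything. The force reading at the end was about 2 N, which I took as sensor noise.

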